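# Slide the primed model to the spraying stop

### The arm

A 6-joint arm with a two-finger parallel gripper is mounted at the origin on the work surface. World frame = base frame: x ahead of the robot, y to its left, z up, the work surface at z = 0. Lengths are in m, angles in rad, forces in N, time in s.
With the tool pointing down it reaches from about 0.3 to 0.85 m from the base axis. Payload 4.2 kg.
Tool frame: the origin (TCP) lies on the centre line of the jaws, within the pads' length; the fingertips stand 22 mm ahead of it and the grasp point (between the pads) lies 3 mm ahead of it; z points along the fingers, y is the line along which they close (so a half turn about z gives the same grasp; the last joint's range is limited). The gripper opens to 91 mm and grips with 3 to 60 N. Pads are 32 mm wide; open, the fingers measure 118 mm over their backs; the gripper's body (76 mm by 178 mm) begins 60 mm behind the grasp point.
Start: joints at [1.167, 0.32, 1.565, -0, 1.257, -0.02], TCP at [0.215, 0.533, 0.236] pointing down, gripper open.
Joint ranges: [-3.11, 3.11], [-0.84, 2.01], [0.21, 2.61], [-1.34, 4.49], [0.05, 2.63], [-2.56, 2.56]. Speed limits (rad/s): [2.57, 2.57, 3.14, 3.14, 3.14, 3.14].

### API

Orientations are given as a rotation vector (axis times angle).
In Python, from cell import bot, imaging gives the robot as it stands. Calls block until the motion is done:
- bot.movep(position, orientation): joint-space move of the TCP to a pose.
- bot.move_l(position, attitude=None, feed=0.15): straight line of the TCP; attitude=None keeps the orientation; feed is the mean speed in m/s.
- bot.goto_joints(angles): joint-space move.
- bot.grip(opening, f_grip=None): opening from 0.0 (shut) to 1.0 (fully open); f_grip is the grip in N (None keeps the last); returns when the fingers have stopped.
- bot.wait(seconds).
- bot.ik(position, orientation): joint angles nearest the present ones, or None.
- imaging.camera(name): name is "scene" or "top" or "wrist"; returns a dict with "frame" (420x560x3 uint8, blue, green, red), "fx", "fy", "cx", "cy" (pixels), "R" (3x3) and "t" (3): a world point X has camera coordinates R X + t; the wrist camera has in their place "tool_from_camera" (4x4, takes a point from camera to tool coordinates, whose origin is the TCP and whose axes are the flange's). Camera axes: x right, y down, z forward; pixel columns grow to the right and rows downward; lengths in m; the calibration is good to about 2 mm. A picture is of the moment at which its call begins: read the wrist's pose just before it. There is no depth.
A pose or a line that the arm cannot do raises bot.IKError and nothing moves.
- bot.close_job(): hands the job in; it is judged then, once.
Readings, each from a call of its own:
- bot.current_time(): time.
- bot.current_joint_positions(): joint angles.
- bot.current_joint_vel(): joint speeds.
- bot.current_effort(): joint torques, N m.
- bot.current_ee_pos(): TCP position.
- bot.current_tool_rot(): TCP orientation.
- bot.current_ft_force(): force on the tool from outside, world axes, zero at the start.
- bot.current_torque(): the same for the moment, N m.
- bot.current_gripper_width(): opening from 0.0 (shut) to 1.0 (fully open).
- bot.current_grasp_force(): force on a finger pad.
Only numpy, scipy, OpenCV 4.12 (cv2) and the standard library are available. Lean on these libraries where they do the work, as an engineer would, in place of code of your own. Each camera call takes 0.05 s, during which the arm holds its last target. There are 200 camera calls.

### The job

On the model painter's spraying rail, press down the yellow pad in the middle of the black carriage to free its brake and, keeping it pressed, push the carriage along the rail until it is right up against the red stop. Then let the pad come back up so that the brake holds the carriage there. Never force the carriage along with its brake on, do not touch the freshly primed model, and leave the other things on the bench where they stand.

Things in the scene. Friction and masses are not known exactly. Their poses are not given: they have to be found in the camera images.
- rail: Fixed spraying rail: blue base board 90 mm wide and 540 mm long with two aluminium tracks (tops 34 mm above the table) along it. Origin: centre of its underside, on the table. The rail runs along its own y axis; the model stands on its +x side.
- carriage (a joint): Where the black carriage is along the rail, in m: 0 at the middle of the rail, growing towards the rail's +y. It is captive on the rail and cannot be lifted off. Brake on, it holds against about 15 N; with the pad pressed it slides with about 1.5 N.
- carriage_mid (a point): Point of the carriage on the rail's centre line at table height (z 0), midway between the carriage's two ends; axes parallel to the rail's. The carriage is 130 mm long along the rail and 100 mm wide. Its two ends are solid black blocks, each 30 mm long, tops 66 mm above the table, with a 70 mm long space between them for the pad, open to the sides save for low side strips with tops 50 mm above the table.
- pad_top (a point): Centre of the top face of the yellow press pad, which fills the middle of the carriage: 58 mm across the rail by 66 mm along it, 60 mm above the table at rest, so 6 mm below the carriage's end blocks. It moves straight down with the press and always travels with the carriage. A fingertip pressed on it may drive the carriage by friction, or push on the end block ahead.
- pad (a joint): How far the yellow pad is pressed down, in m: 0 up (brake on), 0.010 fully down. It starts to move at about 10 N and takes about 14 N fully down; the brake is free from 0.002 on. It springs back up when let go.
- red_stop: Red stop, fixed across the rail at the spraying position: a bar 112 mm wide across the rail, 20 mm thick along it, from 36 to 66 mm above the table, on two legs, with a small steel screw head on top (to 74 mm). Origin: on the rail's centre line at table height, mid-thickness; axes parallel to the rail's. It may stand on either side of the carriage. With the carriage against it, its origin is 75 mm from carriage_mid.
- grey_stop: The same stop in grey, fixed at the other end of the carriage's run; not the one wanted. Origin as for the red stop.
- model: Small white and grey figure in wet primer, 50 mm tall and 45 mm wide, on a cork on the carriage's arm, 108 mm from the rail's centre line on the rail's +x side; it rides with the carriage. Origin: under its feet, 70 mm above the table; its top is 120 mm above the table.
- paint_jar_blue: Loose glass paint jar with blue cap, 38 mm across, 45 mm tall, on the table on the rail's near side. Origin: centre of underside.
- paint_jar_orange: Loose glass paint jar with orange cap, 38 mm across, 45 mm tall, on the table on the rail's near side. Origin: centre of underside.
- thinner_bottle: Loose clear bottle with white cap, 52 mm across, 110 mm tall, beyond the model. Origin: centre of underside.
- mixing_cup: Loose steel cup, 48 mm across, 45 mm tall, beyond the model. Origin: centre of underside.
- parts_tray: Loose white tray 100 x 140 x 25 mm, left of the rail. Origin: centre of underside.
- brush: Loose blue paint brush 168 mm long and 8 mm thick lying on the table, right of the rail. Its x axis runs along it; origin near its middle, on its underside.
- clip_block: Loose cardboard block 70 x 50 x 28 mm with a skewer and blue clip (106 mm tall), right of the rail. Origin: centre of underside.
Things that resemble listed ones, but are neither listed nor needed, are in the scene too. Several things look just like the red_stop: the one meant starts farthest from the robot's base.

How it is judged:
By the outcome, as a careful person would: the job done as asked, in the order asked, and still so for the second after the job is handed in, with the robot touching nothing.
It also fails if it takes over 38 s, if anything falls off the work surface, if the arm or the gripper's body presses on something with over 40 N, if the wrist force passes 120 N, or if a joint passes its speed limit or range.

## Working session

There is one attempt and no reset: what is moved stays moved. The work goes in short steps, each a Python script; the robot and the scene stay as the last script left them, time stands still between calls to the robot, and variables do not carry over. Pictures are saved under pics/ and viewed, at most 10 in all, crops included, and the job is handed in when it is done.

```bash
mkdir -p pics; python3 - <<'E'
from cell import bot, imaging
import cv2,pickle
d={n:imaging.camera(n) for n in("scene","top")}
pickle.dump(d,open("d.pkl","wb"))
for n in d: cv2.imwrite(f"pics/{n}0.png",cv2.resize(d[n]["frame"],(784,588)))
for n in d: print(n,[d[n][k] for k in("fx","fy","cx","cy")],d[n]["R"],d[n]["t"])
print(bot.current_time(),bot.current_ft_force(),bot.current_tool_rot())
E
```

```text
scene [546.9148422293723, 546.9148422293723, 293.7487364698644, 208.9018686491213] [[ 0.88510175  0.46539349 -0.00194414]
 [ 0.23875976 -0.45765957 -0.85647037]
 [-0.39948549  0.75759924 -0.51619253]] [-0.48512355 -0.0437148   1.72778361]
top [410.82182171897693, 410.82182171897693, 283.75592366080673, 210.08540635766897] [[ 0.02191348 -0.99972447 -0.00841291]
 [-0.97176645 -0.01932179 -0.23515237]
 [ 0.23492502  0.01332839 -0.97192211]] [0.00959305 0.55877649 1.23672148]
0.1 [ 0.43971285 -0.07920869  0.07919711] [-5.99166311e-01 -3.08361325e+00  2.33221540e-03]
```

View pics/scene0.png

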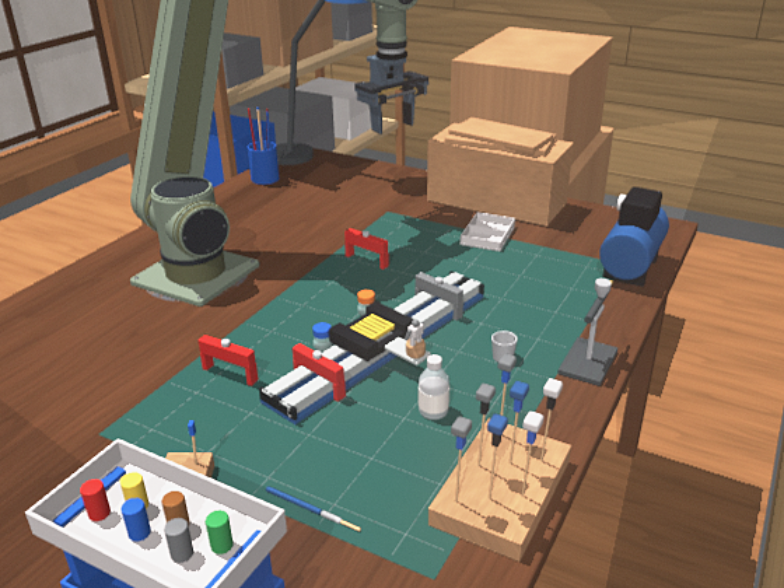

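View pics/top0.png

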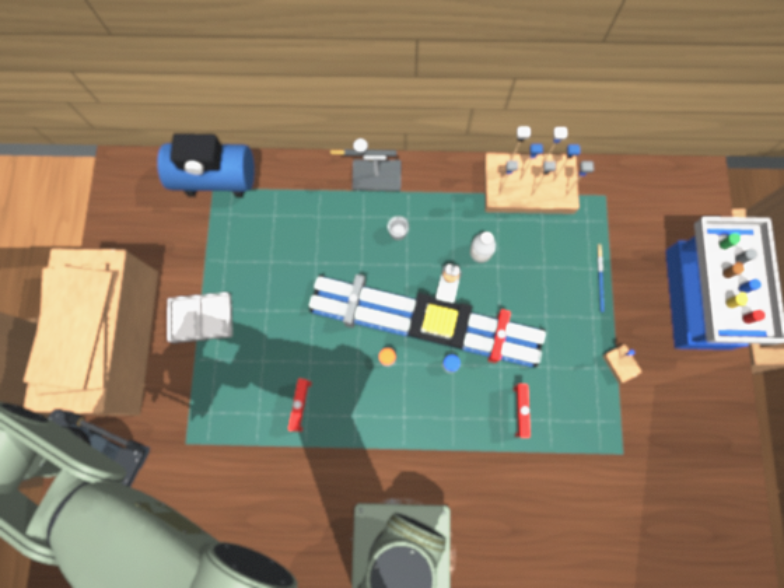

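Candidates for the red stop in the top picture (784 px scale) are (298,405), (523,410) and (500,335), with the base at about (400,550). The bar at (500,335) is the farthest and the only one on the rail. The grey stop is at (354,298), the pad at (439,321) and the model at (450,275). I'll measure these and check the stop in a crop.

```bash
cat >h.py <<'E'
import numpy as np,cv2
def ray(c,px,z):
    K=np.array([[c["fx"],0,c["cx"]],[0,c["fy"],c["cy"]],[0,0,1]])
    o=-c["R"].T@c["t"]; v=c["R"].T@np.linalg.solve(K,[px[0],px[1],1.]); return o+v*(z-o[2])/v[2]
def blobs(im,kind,amin=20):
    h,s,v=cv2.split(cv2.cvtColor(im,cv2.COLOR_BGR2HSV))
    m={"y":(h>22)&(h<36)&(s>110)&(v>120),"r":((h<6)|(h>174))&(s>170)&(v>80)}[kind].astype(np.uint8)
    cs,_=cv2.findContours(m,cv2.RETR_EXTERNAL,cv2.CHAIN_APPROX_NONE)
    return [(cv2.minAreaRect(c),cv2.contourArea(c)) for c in cs if cv2.contourArea(c)>amin]
E
python3 - <<'E'
import pickle; from h import *
d=pickle.load(open("d.pkl","rb"))
for n in d:
  c=d[n]
  for k,z in(("y",.06),("r",.060)):
    for r,a in blobs(c["frame"],k): 
      p=cv2.boxPoints(r); w=np.array([ray(c,q,z) for q in p])[:,:2]
      print(n,k,np.round(r[0],1),a,ray(c,r[0],z)[:2].round(4),"sides",np.linalg.norm(np.diff(w[:3],axis=0),axis=1).round(3),"diag",(w[1]-w[0]).round(3), (w[2]-w[1]).round(3),"distbase",np.linalg.norm(ray(c,r[0],z)[:2]).round(3))
f=d["top"]["frame"][180:280,210:400]; cv2.imwrite("pics/crop1.png",cv2.resize(f,None,fx=4,fy=4,interpolation=cv2.INTER_CUBIC))
E
```

```text
scene y [ 95.  350.2] 222.0 [ 0.4199 -0.5967] sides [0.03  0.073] diag [0.021 0.021] [ 0.057 -0.045] distbase 0.73
scene y [265.5 232.4] 265.5 [ 0.506  -0.0788] sides [0.072 0.091] diag [-0.021  0.069] [ 0.088 -0.019] distbase 0.512
scene r [ 67.8 356.6] 388.5 [ 0.3855 -0.6338] sides [0.029 0.083] diag [0.017 0.024] [ 0.07  -0.045] distbase 0.742
scene r [228.5 263.2] 394.5 [ 0.4946 -0.2362] sides [0.076 0.168] diag [-0.013  0.075] [ 0.156 -0.064] distbase 0.548
scene r [162.4 256.4] 594.5 [ 0.3349 -0.2883] sides [0.098 0.146] diag [-0.049  0.084] [ 0.146 -0.001] distbase 0.442
scene r [261.3 176.6] 337.0 [0.3355 0.1874] sides [0.13  0.141] diag [-0.051  0.119] [ 0.139 -0.022] distbase 0.384
top y [314.2 227.5] 364.0 [ 0.5054 -0.076 ] sides [0.061 0.073] diag [ 0.059 -0.013] [-0.016 -0.071] distbase 0.511
top y [526. 215.] 68.5 [ 0.5593 -0.7453] sides [0.045 0.022] diag [ 0.02 -0.04] [-0.021 -0.008] distbase 0.932
top r [212. 299.] 34.5 [0.2782 0.233 ] sides [0.043 0.015] diag [ 0.043 -0.001] [-0.001 -0.015] distbase 0.363
top r [214.9 278.3] 63.5 [0.3404 0.228 ] sides [0.042 0.022] diag [ 0.04  -0.011] [-0.006 -0.021] distbase 0.41
top r [535.8 226.4] 26.5 [ 0.5231 -0.7717] sides [0.027 0.016] diag [ 0.009 -0.025] [-0.015 -0.003] distbase 0.932
```

View pics/crop1.png

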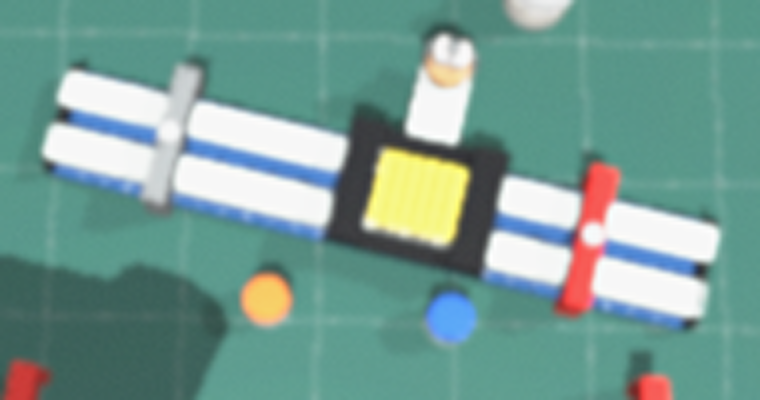

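The crop confirms it: the red bar with its screw at crop (593,234) lies across the rail and is the only red stop on it. The grey stop's screw is at (168,131), the pad is at (417,196) and the model at (448,55), on the far side. I'll hover over the pad, rear-aligned along the rail, with the jaws shut.

```bash
python3 - <<'E'
import pickle; from h import *
from cell import bot, imaging
from scipy.spatial.transform import Rotation as Ro
c=pickle.load(open("d.pkl","rb"))["top"]
P=lambda x,y,z: ray(c,(210+(x+.5)/4-.5,180+(y+.5)/4-.5),z)
red,grey,pad=P(593,234,.074),P(168,131,.074),P(417,196,.06)
u=(red-grey)[:2]; L=np.linalg.norm(u); u/=L
n=np.array([-u[1],u[0]])
print("red",red,"grey",grey,"pad",pad,"u",u,L,"pad off line",(pad-grey)[:2]@n,"pad->red",(red-pad)[:2]@u)
best=None
for s in(1,-1):
  y=np.array([*u*s,0]); z=np.array([0,0,-1.]); R=np.column_stack([np.cross(y,z),y,z]); rv=Ro.from_matrix(R).as_rotvec()
  q=bot.ik([pad[0],pad[1],.24],rv); print(s,q)
  if q is not None and (best is None or abs(q[5])<abs(best[1][5])): best=(rv,q)
bot.grip(0.0); bot.movep([pad[0],pad[1],.24],best[0])
T=np.eye(4); T[:3,:3]=Ro.from_rotvec(bot.current_tool_rot()).as_matrix(); T[:3,3]=bot.current_ee_pos()
w=imaging.camera("wrist"); pickle.dump((w,T,best[0],u,red,grey,pad),open("w.pkl","wb"))
cv2.imwrite("pics/w1.png",w["frame"]); print(T,w["tool_from_camera"],bot.current_time(),bot.current_ft_force())
E
```

```text
red [ 0.47188806 -0.21039064  0.074     ] grey [0.54724602 0.12227922 0.074     ] pad [ 0.50182857 -0.07489944  0.06      ] u [-0.22092737 -0.97529026] 0.3410983066853451 pad off line -0.0007330350009045195 pad->red 0.13875792852713906
1 [-1.70826411e-01  2.10447486e-01  1.70701213e+00 -4.44089210e-16
  1.22413304e+00  1.62273515e+00]
-1 [-1.70826411e-01  2.10447486e-01  1.70701213e+00 -4.44089210e-16
  1.22413304e+00 -1.51885750e+00]
[[-9.75495936e-01  2.20017444e-01  5.09422330e-05  5.01975425e-01]
 [ 2.20017450e-01  9.75495909e-01  2.31643531e-04 -7.42608495e-02]
 [ 1.27167784e-06  2.37175504e-04 -9.99999972e-01  2.39990230e-01]
 [ 0.00000000e+00  0.00000000e+00  0.00000000e+00  1.00000000e+00]] [[ 3.78833153e-05 -9.56716874e-01 -2.91020310e-01  8.04320145e-02]
 [ 9.99999926e-01  1.47634118e-04 -3.55166755e-04 -1.56247970e-03]
 [ 3.82758554e-04 -2.91020275e-01  9.56716809e-01 -1.48223648e-01]
 [ 0.00000000e+00  0.00000000e+00  0.00000000e+00  1.00000000e+00]] 3.9083 [ 0.0252882   0.42123545 -0.15675224]
```

View pics/w1.png

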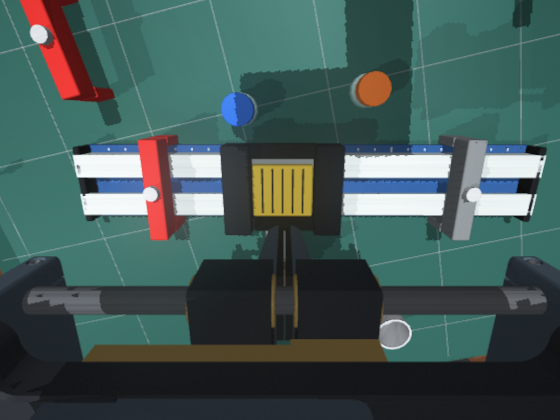

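The wrist view shows the carriage blocks at x 222–252 and 313–343, the pad from (253,163) to (313,217), the red stop's screw at (151,194) and the grey one's at (473,195). The jars are clear on the near side. I'll refine the numbers from this view, then press.

```bash
cat >>h.py <<'E'
def wray(w,T,px,z):
    M=T@w["tool_from_camera"]; v=M[:3,:3]@[(px[0]-w["cx"])/w["fx"],(px[1]-w["cy"])/w["fy"],1.]
    return M[:3,3]+v*(z-M[2,3])/v[2]
E
python3 - <<'E'
import pickle; from h import *
from cell import bot
w,T,rv,u0,*_=pickle.load(open("w.pkl","rb"))
r=wray(w,T,(151,194),.074); g=wray(w,T,(473,195),.074)
u=(r-g)[:2]; print(r,g,np.linalg.norm(u)); u/=np.linalg.norm(u)
m=(np.add(*[wray(w,T,(x,190),.066) for x in(222,343)]))/2
print([((wray(w,T,(x,190),.066)-r)[:2]@u).round(4) for x in(222,252,313,343)])
C=r[:2]+u*((m-r)[:2]@u); pad=wray(w,T,(283,190),.06)
rem=(r[:2]-C)@u-.075
print("u",u,u0,"C",C,"pad",pad,"travel",rem)
pickle.dump((u,C,r[:2],rem,rv),open("g.pkl","wb"))
s=C+u*.010
bot.move_l([*s,.11],rv,feed=.15); print(bot.current_time(),bot.current_ft_force())
bot.move_l([*s,.0845],feed=.06); print(bot.current_ft_force(),bot.current_ee_pos())
for z in(.0815,.079,.077,.0755,.074):
  bot.move_l([*s,z],feed=.02); f=bot.current_ft_force(); print(z,f,bot.current_ee_pos())
  if f[2]>12: break
print(bot.current_time())
E
```

```text
[ 0.47525527 -0.21292539  0.074     ] [0.55061018 0.11635768 0.074     ] 0.33779535826004986
[np.float64(-0.073), np.float64(-0.1052), np.float64(-0.1705), np.float64(-0.2026)]
u [-0.22307858 -0.97480047] [-0.22092737 -0.97529026] C [ 0.50600401 -0.07856068] pad [ 0.50496814 -0.07778962  0.06      ] travel 0.06283817290120015
4.9333 [-0.51902106  0.2199563  -0.48996229]
[-0.13895052  0.40641746  0.5942567 ] [ 0.50370457 -0.08827972  0.08419819]
0.0815 [-1.06817181 -0.96552761  4.52221422] [ 0.50444213 -0.08848261  0.08229079]
0.079 [-1.3534943   0.39396663 10.64268515] [ 0.50444558 -0.08850343  0.08031556]
0.077 [-1.59639073  0.34814486 11.35101373] [ 0.50443735 -0.08848836  0.07845959]
0.0755 [-2.47192599 -0.0915544  11.59102483] [ 0.50443655 -0.0884903   0.07705275]
0.074 [-1.59204134 -0.67477348 11.77813718] [ 0.50446958 -0.08850833  0.07563254]
6.8333
```

The pad is down about 6 mm at 12 N, so the brake is free. Now I'll push.

```bash
python3 - <<'E'
import pickle; from h import *
from cell import bot
u,C,r,rem,rv=pickle.load(open("g.pkl","rb"))
s=C+u*.010
def go(d,f):
  bot.move_l([*(s+u*d),.0735],feed=f); F=bot.current_ft_force(); p=bot.current_ee_pos()
  print(round(d,3),"along",round((p[:2]-s)@u,4),"z",round(p[2],4),"Falong",round(F[:2]@u,2),"Fx",F.round(1)); return F[:2]@u
for d in(.004,.012,.03,.05): f=go(d,.04)
while d<.085:
  d+=.003; f=go(d,.03)
  if f<-8: break
print(bot.current_time())
E
```

```text
0.004 along 0.0041 z 0.0752 Falong 0.19 Fx [-3.   0.5 11.8]
0.012 along 0.0123 z 0.0752 Falong 0.72 Fx [-2.1 -0.3 13.3]
0.03 along 0.0303 z 0.0752 Falong 0.64 Fx [-2.  -0.2 11.9]
0.05 along 0.0503 z 0.0752 Falong 1.41 Fx [-2.4 -0.9 12.6]
0.053 along 0.0531 z 0.0752 Falong 0.39 Fx [-2.   0.1 11.5]
0.056 along 0.0561 z 0.0752 Falong 0.34 Fx [-1.9  0.1 11.4]
0.059 along 0.0591 z 0.0752 Falong 0.21 Fx [-2.2  0.3 11.9]
0.062 along 0.0621 z 0.0753 Falong 0.13 Fx [-2.1  0.3 13.1]
0.065 along 0.0646 z 0.0752 Falong -1.67 Fx [-1.4  2.  12.5]
0.068 along 0.0669 z 0.0753 Falong -5.09 Fx [-0.3  5.3 12.5]
0.071 along 0.0698 z 0.0753 Falong -4.89 Fx [ 0.1  5.  11.8]
0.074 along 0.0727 z 0.0754 Falong -5.46 Fx [ 1.1  5.4 12.6]
0.077 along 0.0757 z 0.0754 Falong -4.34 Fx [ 0.2  4.4 12.2]
0.08 along 0.0781 z 0.0754 Falong -8.26 Fx [ 1.8  8.  12.7]
11.1833
```

The stop was reached at about 64 mm, as predicted (63 mm). The tip then slid until it met the end block, and the carriage is now pushed against the stop at 8 N. I'll lift straight up and check.

```bash
python3 - <<'E'
import pickle; from h import *
from cell import bot, imaging
from scipy.spatial.transform import Rotation as Ro
u,C,r,rem,rv=pickle.load(open("g.pkl","rb"))
p=C+u*.090
bot.move_l([*p,.090],feed=.03); print(bot.current_ft_force())
bot.move_l([*p,.24],feed=.15); print(bot.current_time(),bot.current_ft_force())
bot.wait(.3)
w=imaging.camera("wrist"); t=imaging.camera("top")
cv2.imwrite("pics/w2.png",w["frame"][100:260,60:500].repeat(1,0)); cv2.imwrite("pics/t2.png",cv2.resize(t["frame"][150:300,200:410],None,fx=3.5,fy=3.5,interpolation=cv2.INTER_CUBIC))
E
python3 -c "
import cv2;i=cv2.imread('pics/w2.png');cv2.imwrite('pics/w2.png',cv2.resize(i[:, :300],None,fx=2.6,fy=2.6))"
```

```text
[0.08090846 0.11536225 1.0953171 ]
13.0333 [ 0.25690495 -0.66022288  0.05410231]
```

View pics/w2.png

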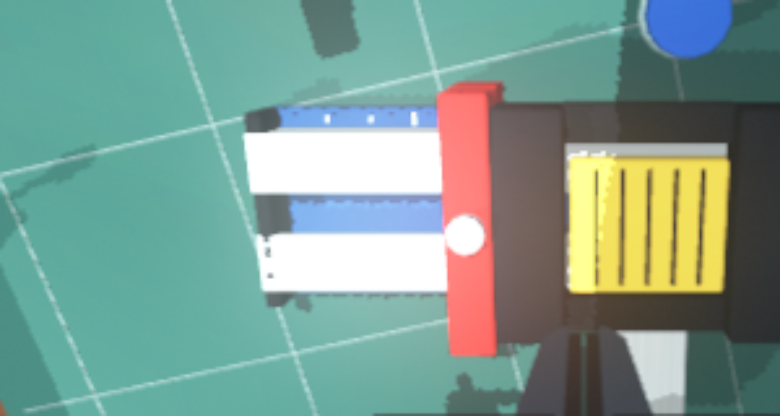

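View pics/t2.png

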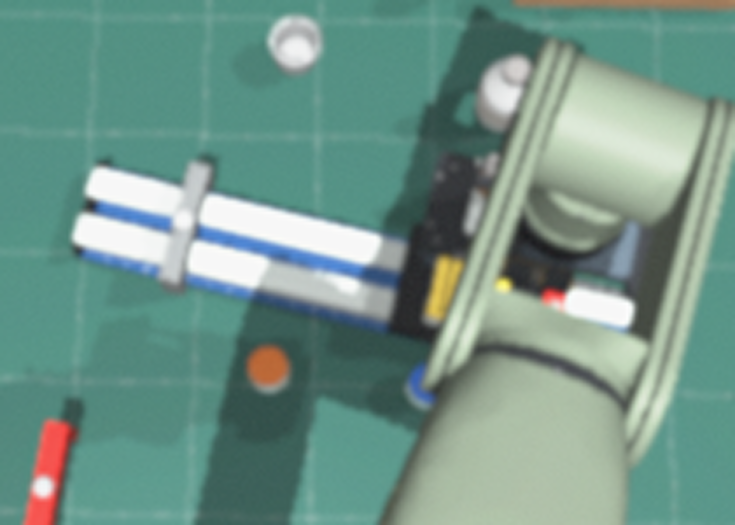

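The wrist crop shows the carriage's front block flush against the red bar, with no gap at x≈493, and the pad back up (565–728). In the top crop the jars, cup and bottle stand where they were. I'm handing in.

```bash
python3 -c "
from cell import bot
print(bot.close_job())"
```

```text
the job is handed in; nothing more can be done
None
```

The carriage is flush against the red stop with the pad back up so the brake holds it, the robot is clear of everything, and the job was handed in at about 13 s on the robot's clock.

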